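Turn the sample carousel to its reader

TASK

On the bench stands a small round sample carousel with a grey reader block fixed beside it. Turn the carousel (the upright steel peg on its spoke is there to push it round) until the wide jar it carries stands squarely in front of the reader, in line with the white tongue, and leave it there. Do not disturb the loose spare jar standing on the bench.

Things in the scene. Friction and masses are not known exactly. Their poses are not given: they have to be found in the camera images.
- base: Carousel base, fixed to the bench. Origin on the bench, on the vertical turning axis. Its +x axis runs along the white tongue (30 mm wide, 6 mm high, seen from 90 to 185 mm from the axis) to the grey reader block (185 to 240 mm from the axis, 70 mm wide, 65 mm high, dark window facing the axis). The dark disc turning on it is 180 mm in diameter, top 35 mm above the bench, with no stops.
- jar (a point): Centre of the blue cap's top on the wide jar (40 mm diameter, 48 mm tall, top 83 mm above the bench) fixed on the disc, 66 mm from the turning axis; +x points outward. It belongs on the base's +x axis, between turning axis and reader. Also fixed on the disc: a slim vial (18 mm diameter, top 87 mm above the bench), three small vials (12 mm) and a 36 mm hub.
- peg (a point): Centre of the top of the upright steel peg (16 mm diameter, top 95 mm above the bench) on the end of a flat spoke (top 43 mm above the bench, ending 130 mm from the axis). It stands 120 mm from the turning axis, exactly opposite the jar, free on all sides above the spoke. Pushed either way it turns the disc; under 2 N is enough, and the disc stops when no longer pushed.
- spare_jar: Loose spare jar on the bench to the robot's right, same shape as the jar on the disc (40 mm diameter, 48 mm tall); origin at the centre of its underside. Near it stands a loose wash bottle (60 mm diameter, 150 mm tall); to the left lies a fixed vial tray (200 by 130 by 46 mm). All are at least 100 mm outside the circle swept by the peg.

How it is judged (in metres and radians):
At the end, for the whole second after the job is handed in: The wide jar on the carousel stays in front of the reader, its centre within 13 mm (about 11 degrees of turn) to either side of the line from the turning axis to the reader (y of jar in the frame of base between -0.013 and 0.013 m and x of jar in the frame of base above 0 m); the robot touches nothing.
It fails at once if the spare jar is pushed more than 15 mm or knocked over (distance of spare_jar from where it was at the start of the episode above 0.015 m or angle between spare_jar's own z axis and vertical above 0.5 rad).
It also fails if it takes over 42 s, if anything falls off the work surface, if the arm or the gripper's body presses on something with over 40 N, if the wrist force passes 120 N, or if a joint passes its speed limit or range.

ROBOT

A 7-joint arm with a two-finger parallel gripper is mounted at the origin on the work surface. World frame = base frame: x ahead of the robot, y to its left, z up, the work surface at z = 0. Lengths are in mm, angles in degrees, forces in N, time in s.
With the tool pointing down it reaches from about 425 to 950 mm from the base axis. Payload 4.7 kg.
Tool frame: the origin (TCP) lies on the centre line of the jaws, within the pads' length; the fingertips stand 17 mm ahead of it and the grasp point (between the pads) lies 2 mm behind it; x points along the fingers, y is the direction in which the jaws open and shut, and the axes are right-handed (so a half turn about x gives the same grasp; the last joint's range is limited). The gripper opens to 87 mm and grips with 3 to 60 N. Pads are 19 mm wide; open, the fingers measure 117 mm over their backs; the gripper's body (75 mm by 190 mm) begins 51 mm behind the grasp point.
Start: joints at [-68.119, 26.849, -2.785, 87.806, 1.381, 65.374, -4.715], TCP at [269.519, 618.876, 239.573] pointing down, gripper open.
Joint ranges: [-148.3, 148.3], [-19.14, 114.17], [-79.39, 73.82], [5.75, 140.21], [-59.74, 239.74], [12.07, 113.84], [-152.46, 152.46]. Speed limits (degrees/s): [147.25, 147.25, 180, 180, 180, 180, 180].

INTERFACE

Orientations are given as [roll, pitch, yaw] about the fixed x, y, z axes, in that order (R = Rz(yaw) Ry(pitch) Rx(roll)).
In Python, from plant import telemetry, cams, env gives the robot as it stands.
- The arm moves only by the tool apply_moves, never from a script. Its argument "motion" is a list that holds one entry, the list of rows, each a list of 7 numbers: the turn, a rotation vector about the tool's x, y, z in degrees, then the shift along the tool's x, y, z in cm, then the opening, from 0 (shut) to 1 (fully open). A call has 1 to 12 rows; each row is the pose to reach, as a shift and turn from the pose commanded when the call began, along the tool's axes at that moment; what a row does not reach only later rows make up. A row lasts 1/8 s, in which the tool goes at most 62.5 mm and 10.7 degrees, less where a joint would pass 70% of its speed; a pose out of reach is approached as far as the arm can. A call with a gripper value outside its range is refused whole. The fingers move at their own pace and stop on an object; "squeeze" is the grip in N (left out, the last holds). Time passes only in rows, so rows that repeat a pose let the fingers close. It gives the time, the measured TCP pose, the force and the opening at its end, in the units of the state.
- telemetry.observe(): the state, without advancing time (a new reading comes with each control period).
- cams.snapshot(name): name is "scene" or "top" or "wrist"; returns a dict with "image" (384x512x3 uint8, blue, green, red), "fx", "fy", "cx", "cy" (pixels), "dist" ([k1, k2, p1, p2, k3] as OpenCV has them; the pictures are not rectified), "rvec" (rotation vector, rad) and "tvec" (3), from world to camera coordinates, as OpenCV has them. Camera axes: x right, y down, z forward; pixel columns grow to the right and rows downward; lengths in mm; the calibration is good to about 2 mm. A picture is of the moment at which its call begins. There is no depth.
- env.hand_in(): hands the job in, once; it reports no verdict.
The state is a dict: "clock": time; "joints": joint angles; "qvel": joint speeds; "joint_torque": joint torques, N m; "tool_pos": TCP position; "eef_rot": TCP orientation; "wrist_force": force on the tool from outside, world axes, zero at the start; "wrist_torque": the same for the moment, N m; "grip_width": opening from 0.0 (shut) to 1.0 (fully open).
Only numpy, scipy, OpenCV 4.12 (cv2) and the standard library are available. Lean on these libraries where they do the work, as an engineer would, in place of code of your own. Each camera call takes 0.05 s, during which the arm holds its last target. There are 200 camera calls.

## Working session

There is one attempt and no reset: what is moved stays moved. The work goes in short steps, Python scripts to look and compute and a tool call to move; the robot and the scene stay as the last step left them, time stands still between calls to the robot, and variables do not carry over. Pictures are saved under pics/ and viewed, about 8 in all and at most 12, crops included, and the job is handed in when it is done.

Besides the shell and the picture viewer there is one more tool, called by a JSON object that holds its "method" and its "body", one argument or row to a line. apply_moves: Moves the arm, as the interface text tells. Its arguments: {"type":"object","properties":{"motion":{"type":"array","items":{"type":"array","items":{"type":"array","items":{"type":"number"}}}},"squeeze":{"type":"number"}},"required":["motion"]}

```bash
mkdir -p pics
cat > h.py <<'E'
import numpy as np, cv2
from plant import telemetry, cams, env
def snap(n,f):
    s=cams.snapshot(n); cv2.imwrite('pics/'+f,s['image']); return s
def save(s,f): np.savez(f,**{k:np.array(v) for k,v in s.items()})
def K(s): return np.array([[s['fx'],0,s['cx']],[0,s['fy'],s['cy']],[0,0,1.]])
def ray(s,uv,z):
    p=cv2.undistortPoints(np.array([[uv]],float),K(s),np.array(s['dist'],float))[0,0]
    R=cv2.Rodrigues(np.array(s['rvec'],float))[0];t=np.array(s['tvec'],float).ravel()
    c=-R.T@t;d=R.T@np.array([p[0],p[1],1]);return (c+d*(z-c[2])/d[2])[:2]
E
python3 - <<'E'
from h import *
print(telemetry.observe())
for n in('top','scene'): save(snap(n,n+'0.png'),n+'0.npz')
E
```

```text
{'clock': 0.0, 'joints': array([-68.11787417,  26.89785664,  -2.78541211,  87.87292109,
         1.38055463,  65.37125249,  -4.7160181 ]), 'qvel': array([-0.00478297,  0.03192373, -0.0032504 , -0.01888239,  0.02657323,
       -0.00547665, -0.00821308]), 'joint_torque': array([-1.12753753e-06, -5.07960320e+01, -8.06929800e-02, -2.36160314e+01,
       -6.14656415e-02,  3.78602464e-02,  1.64699554e-04]), 'tool_pos': array([269.32517738, 618.35022318, 238.4988769 ]), 'eef_rot': array([ -88.39050302,   89.89150981, -111.92637674]), 'wrist_force': array([ 0.41339955,  0.69213079, -0.21834436]), 'wrist_torque': array([-0.02369337,  0.00576871,  0.02190105]), 'grip_width': 1.0033089757858686}
```

View pics/top0.png

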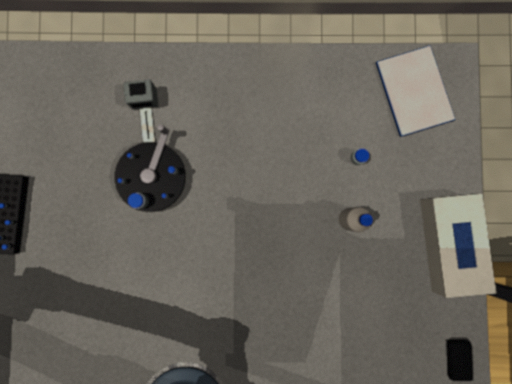

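View pics/scene0.png

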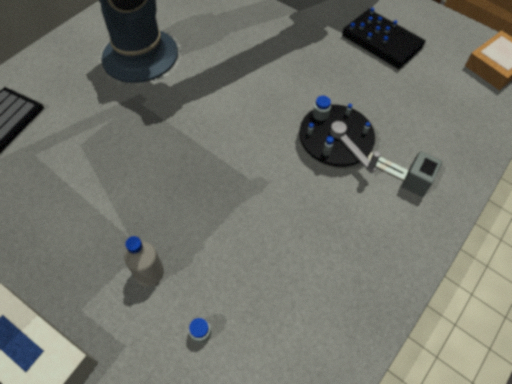

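The top view shows the hub at about (148,176), the jar cap (137,201), the peg (166,130), the tongue (148,125) and the reader (141,93). The spare jar (361,157) is far away. The scene view agrees. Next I'll convert these to world positions.

Run:
```python
from h import *
s=np.load('top0.npz');im=s['image']
c=im[60:230,90:210]; cv2.imwrite('pics/c1.png',cv2.resize(c,None,fx=3.5,fy=3.5,interpolation=cv2.INTER_CUBIC))
t=np.load('scene0.npz');c=t['image'][80:210,280:460]; cv2.imwrite('pics/c2.png',cv2.resize(c,None,fx=4,fy=4,interpolation=cv2.INTER_CUBIC))
for n,uv,z in [('hub',(148,176),60),('jar',(137,201),83),('tongue',(148,125),6),('reader',(141,90),65),('peg',(166,130),95),('disc',(150,176),35),('spare',(361,157),48)]: print(n,ray(s,uv,z))
for n,uv,z in [('jar',(323,102),83),('peg',(374,158),95),('reader',(427,167),65),('disc',(338,136),35)]: print(n,ray(t,uv,z))
R=cv2.Rodrigues(s['rvec'])[0];print(-R.T@s['tvec'].ravel())
```

```text
hub [584.34649111  88.85391485]
jar [521.71701619 107.96376207]
tongue [724.34144758 105.46142044]
reader [798.71739483 108.40322704]
peg [692.01692581  38.4557119 ]
disc [586.75417869  90.42596542]
spare [ 635.12681179 -443.22094312]
jar [529.16144649 109.06699699]
peg [704.94661935  38.21148338]
reader [803.34447111 115.55608369]
disc [596.78185361  84.01650254]
[ 493.29856187 -163.50782515 1012.1467576 ]
```

View pics/c1.png

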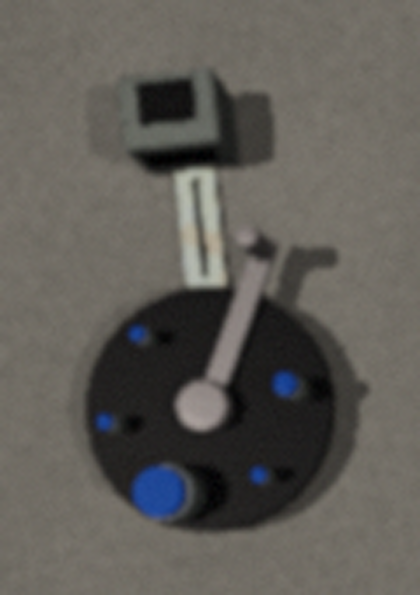

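View pics/c2.png

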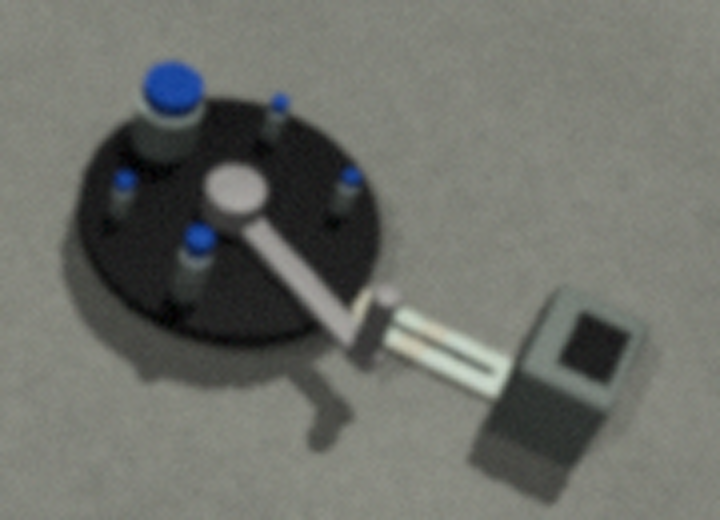

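In the top crop, the peg top is at (160.6,127.1), the cap at (135.7,200), the disc centre at (150.3,176.9), and the tongue runs from (145.4,109.1) to (148.9,142). In the scene crop, the peg top is at (376.5,153.3) and the cap at (323.3,101.8).

Run:
```python
from h import *
s=np.load('top0.npz');t=np.load('scene0.npz')
for s,P in((s,[('peg',(160.6,127.1),95),('jar',(135.7,200),83),('disc',(150.3,176.9),35),('t1',(145.4,109.1),6),('t2',(148.9,142),6),('rdrtop',(138.5,89.5),65)]),(t,[('peg',(376.5,153.3),95),('jar',(323.3,101.8),83),('disc',(337.5,135),35),('t2',(372,155.5),6),('t1',(405,173),6),('rdrtop',(428.5,167),65)])):
    d={n:ray(s,uv,z) for n,uv,z in P}
    for k in d: print(k,d[k].round(1))
    ax=d['jar']+(d['peg']-d['jar'])*66/186
    a=lambda v:np.degrees(np.arctan2(v[1],v[0])).round(1)
    print('axis',ax,'len',np.linalg.norm(d['peg']-d['jar']),'jar ang',a(d['jar']-d['peg']),'tongue',a(d['t1']-d['t2']),'rdr',a(d['rdrtop']-ax),a(d['rdrtop']-d['disc']))
```

```text
peg [699.   51.5]
jar [524.1 111.1]
disc [584.5  89.6]
t1 [766.7 113. ]
t2 [679.2 102.4]
rdrtop [799.9 114.6]
axis [586.16433346  89.95496566] len 184.7593591411234 jar ang 161.2 tongue 6.9 rdr 6.6 6.6
peg [702.9  52.2]
jar [529.4 110. ]
disc [594.3  85.8]
t2 [682.8 109.1]
t1 [768.4 115.8]
rdrtop [806.  117.7]
axis [590.92817461  89.51873628] len 182.9042560733759 jar ang 161.6 tongue 4.5 rdr 7.5 8.6
```

```bash
cat >> h.py <<'E'
AX=np.array([587.5,89.7])
from scipy.spatial.transform import Rotation as Ro
def row(x,y,z,th,o,base=None):
    """row towards TCP x,y,z, tool y at world angle th; from the present pose"""
    o_=telemetry.observe();R0=Ro.from_euler('xyz',o_['eef_rot'],degrees=True)
    c,s=np.cos(np.radians(th)),np.sin(np.radians(th))
    R1=Ro.from_matrix(np.array([[0,c,s],[0,s,-c],[-1,0,0]]))
    w=(R0.inv()*R1).as_rotvec(degrees=True); d=R0.inv().apply(np.array([x,y,z])-o_['tool_pos'])/10
    return [*w.round(1),*d.round(2),o]
def peg(phi,z,o,r=120):
    a=np.radians(phi);return row(AX[0]+r*np.cos(a),AX[1]+r*np.sin(a),z,phi+90,o)
E
python3 -c "
from h import *
print(peg(-18.7,150,.45))"
```

```text
[np.float64(-4.8), np.float64(0.0), np.float64(0.1), np.float64(8.93), np.float64(-34.74), np.float64(62.24), 0.45]
```

{"method": "apply_moves", "body": {
  "motion": [
    [[-2,0,0,2,-8.5,15.5,0.45],[-4.8,0,0,4,-17.5,31,0.45],[-4.8,0,0,6,-26,46.5,0.45],[-4.8,0,0,8.8,-34.7,62.2,0.45],[-4.8,0,0,8.8,-34.7,62.2,0.45],[-4.8,0,0,8.8,-34.7,62.2,0.45],[-4.8,0,0,8.8,-34.7,62.2,0.45],[-4.8,0,0,8.8,-34.7,62.2,0.45],[-4.8,0,0,8.8,-34.7,62.2,0.45],[-4.8,0,0,8.8,-34.7,62.2,0.45],[-4.8,0,0,8.8,-34.7,62.2,0.45],[-4.8,0,0,8.8,-34.7,62.2,0.45]]
  ]
}}

```text
clock: 1.6
tool_pos: [702.3, 47.2, 150.3]
eef_rot: [-92.0, 89.8, -111.1]
wrist_force: [0.3, 0.3, 0.7]
grip_width: 0.452
```

{"method": "apply_moves", "body": {
  "motion": [
    [[0,0,0,0,0,0,0.45],[0,0,0,0,0,0,0.45],[0,0,0,0,0,0,0.45]]
  ]
}}

```text
clock: 1.98
tool_pos: [700.5, 54.7, 151.7]
eef_rot: [125.3, 89.9, 106.7]
wrist_force: [-0.5, -0.1, 0.2]
grip_width: 0.45
```

Run:
```python
from h import *
s=snap('wrist','w1.png');save(s,'w1.npz')
print(s['rvec'],s['tvec']);o=telemetry.observe();print({k:o[k] for k in('clock','tool_pos','eef_rot','joints','wrist_force')})
print(peg(-18.7,150,.45))
```

```text
[-2.37332348 -1.70647201 -0.22432172] [-274.66412794 -632.73823497  138.13949774]
{'clock': 2.025, 'tool_pos': array([700.67016941,  54.45882019, 151.81378901]), 'eef_rot': array([110.22890586,  89.94052941,  91.64534485]), 'joints': array([-11.79253266,  33.66815739,   5.91854598,  88.94912281,
        -3.95321072,  57.58025107,  66.67654635]), 'wrist_force': array([-0.00157645, -0.69852196,  0.03069584])}
[np.float64(0.1), np.float64(-0.0), np.float64(-0.1), np.float64(0.18), np.float64(-0.29), np.float64(0.15), 0.45]
```

View pics/w1.png

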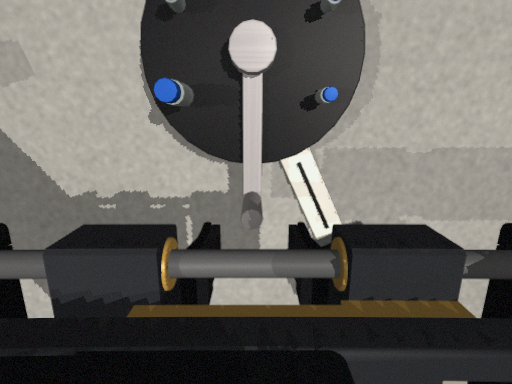

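The wrist view shows the peg top at about (252,220), midway between the fingers at x≈250. The spoke runs straight up to the hub at (253,47). The tongue goes from about (296,155) to (330,237). I'll compute positions from this closer view.

Run:
```python
from h import *
s=np.load('w1.npz')
for n,uv,z in [('pegtop',(252,220),95),('pegbase',(252,196),43),('disc',(253,50),35),('t2',(292,157),6),('t1',(331,238),6),('tA',(301,162),6),('tB',(327,210),6)]: print(n,ray(s,uv,z).round(1))
a=ray(s,(301,162),6);b=ray(s,(327,210),6);print(np.degrees(np.arctan2(*(b-a)[::-1])))
im=s['image'];hsv=cv2.cvtColor(im,cv2.COLOR_BGR2HSV)
w=((im.min(2)>215)).astype(np.uint8);w[:140]=0;w[250:]=0;w[:,:270]=0;w[:,350:]=0
p=np.argwhere(w)[:,::-1];P=np.array([ray(s,q,6) for q in p]);m=P.mean(0);v=np.linalg.svd(P-m)[2][0];v*=np.sign(v[0]);print(len(p),m,np.degrees(np.arctan2(v[1],v[0])), 'ang of mid from AX',np.degrees(np.arctan2(*(m-AX)[::-1])))
print(peg(-18.7,74,.4))
```

```text
pegtop [701.2  52.7]
pegbase [697.7  53.6]
disc [586.3  92. ]
t2 [682.5  99.3]
t1 [776.  113.4]
tA [689.9 106.2]
tB [745.2 117.4]
11.476883294885617
1785 [722.12902266 107.53919043] 4.733526360317784 ang of mid from AX 7.548079157823877
[np.float64(0.1), np.float64(-0.0), np.float64(-0.1), np.float64(7.78), np.float64(-0.3), np.float64(0.15), 0.4]
```

{"method": "apply_moves", "body": {
  "motion": [
    [[0,0,0,2.5,-0.2,0.1,0.4],[0,0,0,5,-0.2,0.1,0.4],[0,0,0,7.7,-0.2,0.1,0.4],[0,0,0,7.7,-0.2,0.1,0.35],[0,0,0,7.7,-0.2,0.1,0.35],[0,0,0,7.7,-0.2,0.1,0.35]]
  ]
}}

```text
clock: 2.78
tool_pos: [702.4, 50.5, 76.2]
eef_rot: [28.5, 89.8, 9.8]
wrist_force: [0.2, -0.2, 0.8]
grip_width: 0.353
```

Run:
```python
from h import *
o=telemetry.observe();print(o['tool_pos'],o['wrist_force'],o['grip_width'])
for i in range(1,13):
    print([float(v) for v in peg(-18.7-6.5*i,74,.35)])
```

```text
[702.44677976  50.480427    76.23231111] [ 0.15002404 -0.23053835  0.77149075] 0.35349085720874895
[6.5, 0.1, -0.1, 0.22, -1.33, -0.22, 0.35]
[13.0, 0.1, -0.1, 0.22, -2.67, -0.45, 0.35]
[19.5, 0.1, -0.1, 0.22, -3.98, -0.83, 0.35]
[26.0, 0.1, -0.1, 0.21, -5.23, -1.36, 0.35]
[32.5, 0.1, -0.1, 0.21, -6.42, -2.02, 0.35]
[39.0, 0.1, -0.1, 0.21, -7.52, -2.82, 0.35]
[45.5, 0.1, -0.1, 0.2, -8.53, -3.73, 0.35]
[52.0, 0.1, -0.1, 0.2, -9.43, -4.75, 0.35]
[58.5, 0.1, -0.1, 0.2, -10.2, -5.87, 0.35]
[65.0, 0.1, -0.1, 0.19, -10.85, -7.07, 0.35]
[71.5, 0.1, -0.2, 0.19, -11.35, -8.33, 0.35]
[78.0, 0.1, -0.2, 0.18, -11.71, -9.65, 0.35]
```

{"method": "apply_moves", "body": {
  "motion": [
    [[6.5,0,0,0.1,-1.3,-0.2,0.35],[13,0,0,0.1,-2.65,-0.45,0.35],[19.5,0,0,0.1,-4,-0.8,0.35],[26,0,0,0.1,-5.2,-1.35,0.35],[32.5,0,0,0.1,-6.4,-2,0.35],[39,0,0,0.1,-7.5,-2.8,0.35],[45.5,0,0,0.1,-8.5,-3.7,0.35],[52,0,0,0.1,-9.4,-4.75,0.35],[58.5,0,0,0.1,-10.2,-5.85,0.35],[65,0,0,0.1,-10.85,-7.05,0.35],[71.5,0,0,0.1,-11.35,-8.3,0.35],[71.5,0,0,0.1,-11.35,-8.3,0.35]]
  ]
}}

```text
clock: 4.28
tool_pos: [586.4, -30.5, 74.5]
eef_rot: [111.8, 89.9, 21.7]
wrist_force: [0.7, 0.0, 0.7]
grip_width: 0.351
```

Run:
```python
from h import *
o=telemetry.observe();print(o['clock'],o['tool_pos'],o['wrist_force'],o['grip_width'],o['joints'])
p=o['tool_pos'][:2]-AX;a=np.degrees(np.arctan2(p[1],p[0]));print(a,np.hypot(*p))
for f in np.linspace(a,-173,13)[1:]:
    print(round(f,1),[float(v) for v in peg(f,75,.35)])
```

```text
4.275 [586.39033987 -30.50147538  74.47319081] [0.68593188 0.04766064 0.68738858] 0.3507599597167744 [-19.15972486  31.3159004   24.242472   109.60446842 -18.34391675
  42.80290606  15.38755392]
-90.5289205975236 120.20659728055625
-97.4 [7.2, -0.0, -0.1, -0.05, -1.44, -0.12, 0.35]
-104.3 [14.1, -0.0, -0.1, -0.06, -2.85, -0.38, 0.35]
-111.1 [21.0, -0.0, -0.1, -0.06, -4.22, -0.82, 0.35]
-118.0 [27.9, -0.0, -0.1, -0.06, -5.53, -1.41, 0.35]
-124.9 [34.7, -0.0, -0.1, -0.06, -6.76, -2.16, 0.35]
-131.8 [41.6, -0.0, -0.0, -0.06, -7.89, -3.05, 0.35]
-138.6 [48.5, -0.0, -0.0, -0.06, -8.91, -4.07, 0.35]
-145.5 [55.4, -0.1, -0.0, -0.06, -9.79, -5.2, 0.35]
-152.4 [62.2, -0.1, -0.0, -0.06, -10.54, -6.43, 0.35]
-159.3 [69.1, -0.1, -0.0, -0.06, -11.13, -7.74, 0.35]
-166.1 [76.0, -0.1, -0.0, -0.06, -11.56, -9.11, 0.35]
-173.0 [82.8, -0.1, -0.0, -0.06, -11.83, -10.53, 0.35]
```

{"method": "apply_moves", "body": {
  "motion": [
    [[7,0,0,0,-1.45,-0.1,0.35],[14,0,0,0,-2.85,-0.4,0.35],[21,0,0,0,-4.2,-0.8,0.35],[28,0,0,0,-5.55,-1.4,0.35],[35,0,0,0,-6.75,-2.15,0.35],[41.5,0,0,0,-7.9,-3.05,0.35],[48.5,0,0,0,-8.9,-4.05,0.35],[55.5,0,0,0,-9.8,-5.2,0.35],[62,0,0,0,-10.55,-6.45,0.35],[69,0,0,0,-11.15,-7.75,0.35],[76,0,0,0,-11.55,-9.1,0.35],[76,0,0,0,-11.55,-9.1,0.35]]
  ]
}}

```text
clock: 5.78
tool_pos: [472.1, 62.1, 73.8]
eef_rot: [-173.6, 89.9, 20.5]
wrist_force: [-0.6, 0.4, 0.4]
grip_width: 0.352
```

Run:
```python
from h import *
o=telemetry.observe();print(o['clock'],o['tool_pos'],o['wrist_force'],o['grip_width'],o['joints'])
p=o['tool_pos'][:2]-AX;a=np.degrees(np.arctan2(p[1],p[0]));print(a,np.hypot(*p))
print([float(v) for v in peg(-173,75,.35)])
print([float(v) for v in peg(-173,75,.1)])
s=snap('scene','s2.png');save(s,'s2.npz');t=snap('top','t2.png')
A=cv2.resize(s['image'][40:240,250:480],None,fx=1.7,fy=1.7);B=cv2.resize(t['image'][60:260,60:260],None,fx=1.7,fy=1.7)
cv2.imwrite('pics/c3.png',np.hstack([A,B]))
```

```text
5.775 [472.07107874  62.05353523  73.78764767] [-0.59143006  0.4423401   0.44201839] 0.35226350559303804 [-48.820079    28.11080587  46.44664524 124.98309468 -32.53118931
  39.45143121 -55.67610511]
-166.53077620017484 118.69356713200408
[7.1, -0.1, 0.0, -0.12, -1.35, 0.04, 0.35]
[7.1, -0.1, 0.0, -0.12, -1.35, 0.04, 0.1]
```

View pics/c3.png

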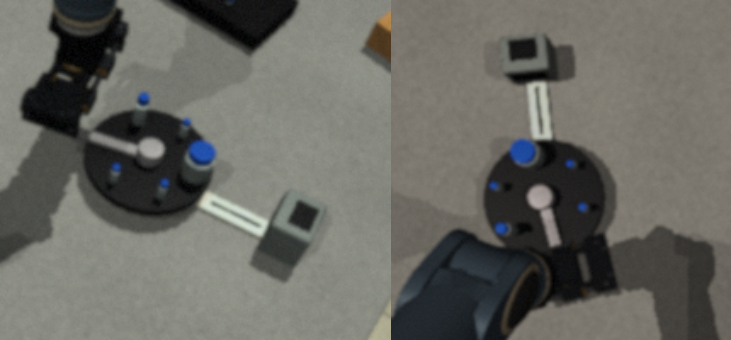

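The crops (scene on the left, top on the right) show the jar almost in front of the reader, with the cap at (523,152) and the tongue axis at about x=536, so it lags slightly as expected. I'll finish the turn, then close lightly on the peg to centre it.

{"method": "apply_moves", "body": {
  "motion": [
    [[3.5,0,0,0,-0.7,0,0.35],[7,0,0,0,-1.35,0,0.35],[7,0,0,0,-1.35,0,0.35],[7,0,0,0,-1.35,0,0.25],[7,0,0,0,-1.35,0,0.17],[7,0,0,0,-1.35,0,0.17],[7,0,0,0,-1.35,0,0.17],[7,0,0,0,-1.35,0,0.17]]
  ],
  "squeeze": 5
}}

```text
clock: 6.88
tool_pos: [468.0, 73.8, 73.5]
eef_rot: [-12.7, 90.0, 174.0]
wrist_force: [-0.5, -0.8, 0.2]
grip_width: 0.182
```

Run:
```python
from h import *
o=telemetry.observe();print(o['clock'],o['tool_pos'],o['wrist_force'],o['grip_width'])
p=o['tool_pos'][:2]-AX;print(np.degrees(np.arctan2(p[1],p[0])),np.hypot(*p))
s=snap('scene','s3.png');t=snap('top','t3.png')
for n,s in(('top',t),('scene',s)):
    h=cv2.cvtColor(s['image'],cv2.COLOR_BGR2HSV);m=cv2.inRange(h,(105,120,60),(130,255,255))
    _,_,st,c=cv2.connectedComponentsWithStats(m)
    for a,q in zip(st[1:],c[1:]):
        w=ray(s,q,83)
        if a[4]>15 and np.hypot(*(w-AX))<100: print(n,a[4],q.round(1),w.round(1),'angle',np.degrees(np.arctan2(*(w-AX)[::-1])).round(1))
```

```text
6.875 [467.98519097  73.82128333  73.509515  ] [-0.50740325 -0.78741918  0.17534816] 0.1816346122695919
-172.432014399478 120.56501657186472
top 172 [140.7 147.9] [650.5 101.7] angle 10.7
top 26 [167.3 158.7] [624.5  36.8] angle -55.0
top 22 [121.1 164.9] [608.8 147.9] angle 69.9
top 24 [170.9 184.9] [560.7  27.3] angle -113.2
top 44 [121.7 190.8] [546.1 145.1] angle 126.8
scene 33 [338.2  97.5] [548.8 143.9] angle 125.5
scene 188 [366.8 131.8] [653.8  98.9] angle 7.9
scene 30 [315.5 134.7] [570.   18.8] angle -103.8
scene 27 [342.3 147.1] [634.3  28. ] angle -52.8
```

{"method": "apply_moves", "body": {
  "motion": [
    [[0,0,0,0,0,0,0.35],[0,0,0,0,0,0,0.35],[0,0,0,0,0,0,0.35],[0,0,0,0,0,0,0.35],[0,0,0,-2,0,0,0.35],[0,0,0,-4,0,0,0.35],[0,0,0,-7,0,0,0.35],[0,0,0,-10,0,0,0.35],[0,0,0,-10,0,0,0.35],[0,0,0,-10,0,0,0.35]]
  ]
}}

```text
clock: 8.22
tool_pos: [467.5, 74.1, 173.0]
eef_rot: [-18.7, 89.9, 168.1]
wrist_force: [-0.7, -0.2, 0.2]
grip_width: 0.351
```

Run:
```python
from h import *
o=telemetry.observe();print(o['clock'],o['tool_pos'],o['wrist_force'])
s=snap('wrist','w4.png');save(s,'w4.npz');t=snap('top','t4.png');save(t,'t4.npz')
h=cv2.cvtColor(s['image'],cv2.COLOR_BGR2HSV);m=cv2.inRange(h,(105,120,60),(130,255,255))
_,_,st,c=cv2.connectedComponentsWithStats(m)
for a,q in zip(st[1:],c[1:]):
    if a[4]>40:
        w=ray(s,q,83);print(a[4],q.round(1),w.round(1),'angle',np.degrees(np.arctan2(*(w-AX)[::-1])).round(1))
cv2.imwrite('pics/c4.png',np.hstack([s['image'][:,60:452],cv2.resize(t['image'][60:230,60:230],(384,384))]))
```

```text
8.225 [467.51036526  74.14697525 172.95331797] [-0.65436993 -0.24937911  0.20603009]
70 [172.5   2.2] [603.2 146.4] angle 74.5
437 [173.9  89.8] [546.9 142.9] angle 127.4
166 [323.7  88.1] [561.1  33.7] angle -115.2
```

View pics/c4.png

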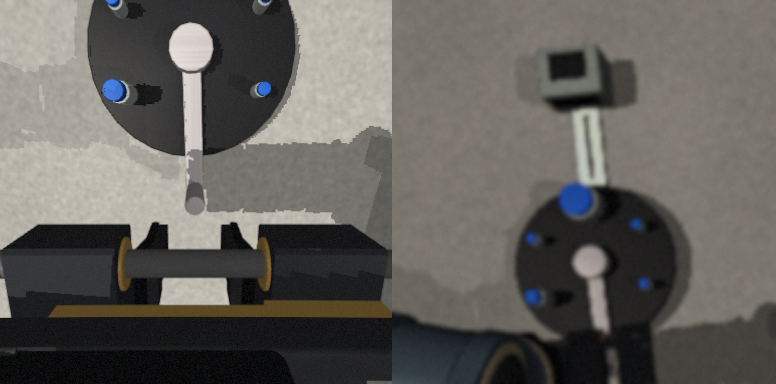

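{"method": "apply_moves", "body": {
  "motion": [
    [[0,0,0,-4,0,0,0.35],[0,0,0,-8,0,-3,0.35],[0,0,0,-12,0,-6,0.35],[0,0,0,-16,0,-9,0.35],[0,0,0,-16,0,-12,0.35],[0,0,0,-16,0,-12,0.35],[0,0,0,-16,0,-12,0.35],[0,0,0,-16,0,-12,0.35],[0,0,0,-16,0,-12,0.35],[0,0,0,-16,0,-12,0.35]]
  ]
}}

```text
clock: 9.57
tool_pos: [587.0, 88.1, 333.6]
eef_rot: [-95.9, 90.0, 90.8]
wrist_force: [0.9, -0.5, 0.6]
grip_width: 0.351
```

Run:
```python
from h import *
o=telemetry.observe();print(o['clock'],o['tool_pos'],o['wrist_force'])
print('peg from w4',ray(np.load('w4.npz'),(255,205),95))
s=snap('wrist','w5.png');save(s,'w5.npz')
h=cv2.cvtColor(s['image'],cv2.COLOR_BGR2HSV);m=cv2.inRange(h,(105,120,60),(130,255,255))
_,_,st,c=cv2.connectedComponentsWithStats(m)
for a,q in zip(st[1:],c[1:]):
    if a[4]>40:
        w=ray(s,q,83);print(a[4],q.round(1),w.round(1),'angle',np.degrees(np.arctan2(*(w-AX)[::-1])).round(1))
```

```text
9.575 [586.97641399  88.14305529 333.61503289] [ 0.86407888 -0.47437095  0.56969776]
peg from w4 [469.66802162  73.55517445]
583 [250.5 116.6] [653.1 100.6] angle 9.4
56 [293.5 141. ] [629.3  41.7] angle -49.0
50 [209.2 143.2] [613.6 150.1] angle 66.6
56 [  2.9 184.4] [526.3 417.1] angle 100.6
52 [293.2 188.4] [566.8  32.6] angle -109.9
122 [210.5 193.3] [546.7 142.9] angle 127.5
75 [ 15.8 212.5] [488.3 403.8] angle 107.5
43 [ 16.5 247.1] [436.5 406.7] angle 115.5
```

View pics/w5.png

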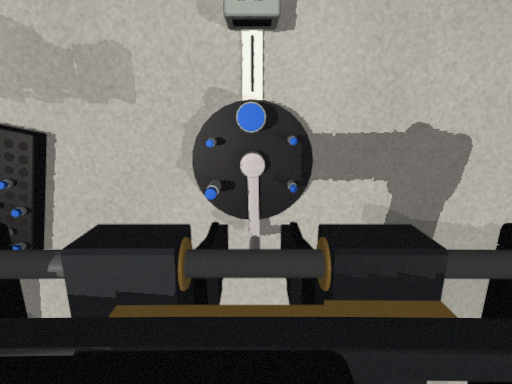

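The wrist view shows the jar cap at (250.5,117), right at the end of the tongue (centre x≈252.5, rows 31–98). The gripper is high and clear. I'll do one numeric check, then hand in.

Run:
```python
from h import *
s=np.load('w5.npz')
j=ray(s,(250.5,116.6),83);a=ray(s,(252.5,98),6);b=ray(s,(252.5,31),6);u=(b-a)/np.linalg.norm(b-a);d=j-a
off=u[0]*d[1]-u[1]*d[0];print('jar lateral offset',off,'tongue yaw',np.degrees(np.arctan2(u[1],u[0])))
if abs(off)<9: print(env.hand_in())
```

```text
jar lateral offset 2.1155555804647572 tongue yaw 6.711320634404346
the job is handed in; nothing more can be done
None
```

I turned the carousel about 154° clockwise by caging the peg loosely between the fingers. I then closed lightly on the peg to centre it, released it and lifted clear. The job was handed in shortly after 9.6 s on the clock.

- **Jar position:** the last wrist picture puts the jar about 2 mm to the side of the tongue's centre line; the limit is 13 mm. Jar angle was 9.4° from the last wrist picture. Before release, the top view gave 10.7° and the scene view 7.9°. The tongue is at about 6.7°, so the estimates differ by about 3° but all fall inside the ±11° allowance.
- **Robot clear:** the gripper was touching nothing, with the TCP about 334 mm above the bench and wrist force near zero.
- **Spare jar:** the arm never came near it. I did not measure its position again at the end.

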